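# Change over the work on a downdraft sanding grille under a raking lamp

### The job

Change over the work on the sanding grille: swing the lamp back until its arm meets its stop, slide the sanded round board off the grille to the middle of the brown paper, then slide the board with the handle onto the middle of the grille, its straight end flat against the stop batten and its handle pointing back to you. Last, swing the lamp in again so that its head is over that board. Keep both boards flat on the bench all the way, without lifting or tipping them, and leave everything else where it lies.

Things in the scene. Friction and masses are not known exactly. Their poses are not given: they have to be found in the camera images.
- grille: Flush sanding grille in the bench top, grey steel with rows of round black holes, 220 (along x) x 260 (along y) mm, no step to its edge. Origin: its centre at bench height; x points away from the robot (within 3 degrees). Fixed along its far edge is a dark wooden stop batten, 260 mm long, 25 wide, 12 high; its near face is at x = +110 mm.
- paper: Brown paper sheet 240 x 240 mm lying flat on the bench to the left or the right of the grille (it has no height to climb). Origin: its centre.
- round_board: Sanded round wooden board, 150 mm diameter, 20 mm thick, about 0.26 kg, loose, lying on the grille at the start; too wide to grasp, to be pushed. Origin: centre of its underside.
- paddle: Wooden board with a handle, loose, about 0.22 kg, 18 mm thick, lying beside the grille on the side away from the paper, handle roughly towards the robot. Square-cornered blade 125 mm (along x) x 110 mm (along y); handle 34 mm wide from x = -62.5 to -140 mm. Origin: centre of the blade's underside; x points from the handle to the straight end at x = +62.5 mm.
- paddle_handle (a point): Grip point on the paddle board's handle, at x = -95 mm of the board, at half its thickness (9 mm above the bench); the handle is 34 mm wide, its sides parallel to the board's x.
- paddle_end (a point): Middle of the lower edge of the paddle board's straight end, the one that goes against the batten.
- lamp_arm (a joint): Swing of the lamp arm about its upright post, rad. 0: at its stop, parked behind the batten, the arm pointing along the grille's +y. Grows as it swings towards the robot over the grille (counter-clockwise from above), up to 1.3. Light friction (under 2 N at the knob); stays where it is left; moves level.
- lamp_hinge (a point): On the lamp's post axis, 190 mm above the bench; post 20 mm diameter on a round foot of 80 mm diameter, fixed beyond the right far corner of the grille.
- lamp_knob (a point): Middle of the upright black steering knob on top of the lamp head, 300 mm from the post axis, 230 mm above the bench; knob 22 mm diameter (26 mm at its rim on top), from 206 to 252 mm above the bench. Grasp it from above or push it.
- lamp_head (a point): Centre of the underside of the flat black lamp head, 330 mm from the post axis, 190 mm above the bench; the head is 160 mm long along the arm, 58 mm wide, 16 mm thick (fins to 211 mm above the bench).
- plain_board: Bystander: plain rectangular board 190 x 100 x 18 mm, without a handle, far left. Origin: centre of its underside.
- sander: Bystander: electric random-orbit sander standing on its 125 mm pad, 140 mm high, dust canister pointing left, beyond the far left. Origin: centre of the pad's underside.
- cork_block: Bystander: cork sanding block 110 x 62 x 30 mm lying low behind the batten and the parked lamp. Origin: centre of its underside.
- wax_tin: Bystander: round flat tin, 75 mm diameter, 32 mm high, beyond the left far corner of the grille. Origin: centre of its underside.
- tape_roll: Bystander: roll of tape lying flat, 104 mm diameter, 25 mm high, far right. Origin: centre of its underside.
- glue: Bystander: white bottle, 60 mm diameter, 170 mm high, behind the parked lamp. Origin: centre of its underside.
Not all that is in view belongs to the job. Leave any blue look-alike of the round_board alone. What is shaped like the paddle but blue is not meant.

How it is judged:
By the outcome, as a careful person would: the job done as asked, in the order asked, and still so for the second after the job is handed in, with the robot touching nothing.
It also fails if it takes over 72 s, if anything falls off the work surface, if the arm or the gripper's body presses on something with over 40 N, if the wrist force passes 120 N, or if a joint passes its speed limit or range.

### The arm

A 7-joint arm with a two-finger parallel gripper is mounted at the origin on the work surface. World frame = base frame: x ahead of the robot, y to its left, z up, the work surface at z = 0. Lengths are in m, angles in rad, forces in N, time in s.
With the tool pointing down it reaches from about 0.425 to 1.025 m from the base axis. Payload 9.4 kg.
Tool frame: the origin (TCP) lies between the finger pads; the fingertips stand 8 mm ahead of it and the grasp point (between the pads) lies 11 mm behind it; z points along the fingers, y is the line along which they close (so a half turn about z gives the same grasp; the last joint's range is limited). The gripper opens to 93 mm and grips with 3 to 60 N. Pads are 15 mm wide; open, the fingers measure 128 mm over their backs; the gripper's body (75 mm by 188 mm) begins 65 mm behind the grasp point.
Start: joints at [1.216, 0.599, -0.003, 1.599, 0.002, 0.943, -0.08], TCP at [0.199, -0.697, 0.227] pointing down, gripper open.
Joint ranges: [-2.57, 2.57], [-0.35, 1.97], [-1.29, 1.29], [0.11, 2.56], [-1.05, 4.19], [0.11, 1.86], [-2.63, 2.63]. Speed limits (rad/s): [2.22, 2.22, 3.01, 3.01, 3.14, 3.14, 3.14].

### API

Orientations are given as a unit quaternion [x, y, z, w].
In Python, from rig import * gives the robot as it stands.
- The arm moves only by the tool carry_out, never from a script. Its argument "commands" is one flat list of numbers, 4 for each row, row after row: the shift along the tool's x, y, z as a fraction of full scale, then the turn about the tool's z as a fraction of full scale. In form: [tx, ty, tz, roll, tx, ty, tz, roll, ...]. A call has 1 to 5 rows; each row shifts and turns the commanded pose from where the row before left it, along the tool's axes as they then stand; what a row does not reach is not made up. Full scale, the value 1, is 10 cm for a shift and 90 degrees for a turn. A row lasts 1/8 s, in which the tool goes at most 62.5 mm and 10.7 degrees, less where a joint would pass 70% of its speed; a pose out of reach is approached as far as the arm can. A call with a number of a shift or a turn outside -1 to 1 is refused whole. A call with a gripper value outside its range is refused whole. "fingers" is the opening, from 0 (shut) to 1 (fully open), set as the call begins (left out, the last holds). The fingers move at their own pace and stop on an object; "grip_force" is the grip in N (left out, the last holds). Time passes only in rows, so rows that do not move let the fingers close. It gives the time, the measured TCP pose, the force, the opening and the grip force at its end, in the units of the state.
- state(): the state, without advancing time (a new reading comes with each control period).
- capture(name): name is "side" or "top"; returns the picture (480x640x3 uint8, blue, green, red); there is no depth.
- calibration(name): a dict with "mtx" (3x3 intrinsics, pixels), "extrinsics" (4x4, takes a point from camera to world coordinates). Camera axes: x right, y down, z forward; pixel columns grow to the right and rows downward; lengths in m; the calibration is good to about 2 mm. A picture is of the moment at which its call begins. calibration takes no time and is no camera call.
- finish_job(): hands the job in; it is judged then, once.
The state is a dict: "clock": time; "q": joint angles; "dq": joint speeds; "joint_efforts": joint torques, N m; "tool_pos": TCP position; "tool_rot": TCP orientation; "ft_force": force on the tool from outside, world axes, zero at the start; "moment": the same for the moment, N m; "opening": opening from 0.0 (shut) to 1.0 (fully open); "finger_force": force on a finger pad.
Only numpy, scipy, OpenCV 4.12 (cv2) and the standard library are available. Lean on these libraries where they do the work, as an engineer would, in place of code of your own. Each camera call takes 0.05 s, during which the arm holds its last target. There are 200 camera calls.

## Working session

There is one attempt and no reset: what is moved stays moved. The work goes in short steps, Python scripts to look and compute and a tool call to move; the robot and the scene stay as the last step left them, time stands still between calls to the robot, and variables do not carry over. Pictures are saved under pics/ and viewed, at most 10 in all, crops included, and the job is handed in when it is done.

Besides the shell and the picture viewer there is one more tool, called by a JSON object that holds its "fn" and its "kwargs". carry_out: Moves the arm, as the interface text tells. Its arguments: {"type":"object","properties":{"commands":{"type":"array","items":{"type":"number"}},"fingers":{"type":"number"},"grip_force":{"type":"number"}},"required":["commands"]}

```bash
ls; mkdir -p pics; python3 - <<'E'
from rig import *
import cv2
for n in("top","side"):
    cv2.imwrite(f"pics/{n}0.png",capture(n)); c=calibration(n); print(n,c["mtx"],c["extrinsics"])
s=state(); print(s)
E
```

```text
pics
top [[435.00521727   0.         320.49325299]
 [  0.         435.00521727 241.08577796]
 [  0.           0.           1.        ]] [[-2.90672610e-02 -9.84932980e-01  1.70476156e-01  2.44865061e-01]
 [-9.99557040e-01  2.97309098e-02  1.34076358e-03  2.29069868e-03]
 [-6.38897348e-03 -1.70361669e-01 -9.85360890e-01  1.50739280e+00]
 [ 0.00000000e+00  0.00000000e+00  0.00000000e+00  1.00000000e+00]]
side [[442.75178981   0.         315.99515618]
 [  0.         442.75178981 239.85721698]
 [  0.           0.           1.        ]] [[-9.99561263e-01 -2.01171041e-02  2.17389967e-02  4.60095505e-01]
 [-2.96097819e-02  6.60434842e-01 -7.50299327e-01  8.46228840e-01]
 [ 7.36658824e-04 -7.50613830e-01 -6.60740748e-01  8.97261344e-01]
 [ 0.00000000e+00  0.00000000e+00  0.00000000e+00  1.00000000e+00]]
{'clock': 0.1, 'q': array([ 1.21631015,  0.6000992 , -0.00254359,  1.60002741,  0.00177815,
        0.94291339, -0.07982419]), 'dq': array([-0.00052613, -0.00313456, -0.0004368 , -0.00352301, -0.00010731,
        0.00232826,  0.00098446]), 'joint_efforts': array([ 5.05707765e-03, -7.66559672e+01,  1.50189210e+00, -2.52938390e+01,
       -5.23501018e-02,  1.35962170e-02,  4.63190736e-05]), 'tool_pos': array([ 0.19869245, -0.69680279,  0.22581527]), 'tool_rot': array([ 9.90368098e-01,  1.38457607e-01, -1.57305161e-04, -7.05210514e-04]), 'ft_force': array([-0.14909438,  0.75198036, -0.26984241]), 'moment': array([0.00533201, 0.00889849, 0.0008573 ]), 'finger_force': 0.0, 'opening': 0.9989020141370347}
```

View pics/top0.png

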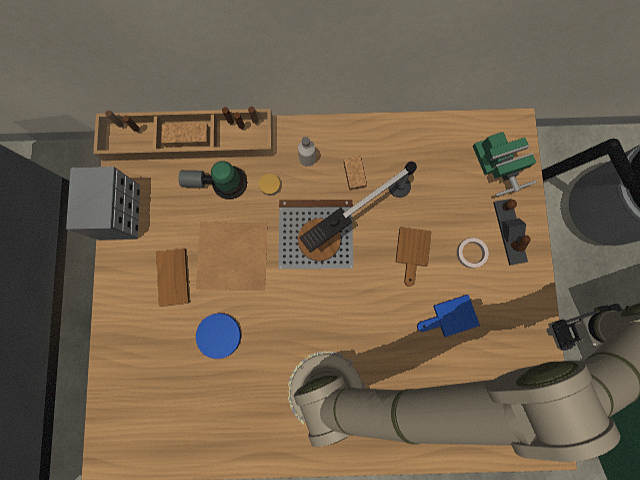

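View pics/side0.png

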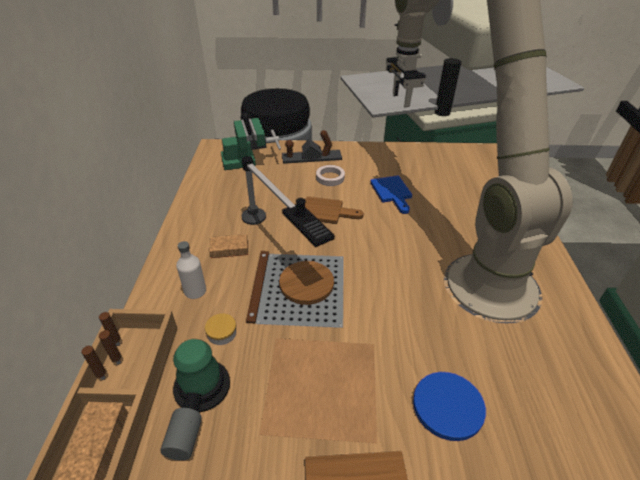

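The top view shows the grille around (316,237), the round board at (320,240), the paper at (232,255), the paddle blade at (414,246) with its handle at (409,275), and the lamp post at (400,187) with its head at (325,230). The blue disc (218,335) and the blue paddle (455,316) are look-alikes. The wooden ones fit the description: the round board is on the grille, and the paddle is beside it, opposite the paper. I'll confirm in an enlarged crop.

```bash
python3 - <<'E'
import cv2
a=cv2.imread("pics/top0.png")[140:335,185:445]
cv2.imwrite("pics/c1.png",cv2.resize(a,None,fx=3,fy=3,interpolation=cv2.INTER_CUBIC))
a=cv2.imread("pics/side0.png")[150:350,200:400]
cv2.imwrite("pics/c2.png",cv2.resize(a,None,fx=3,fy=3,interpolation=cv2.INTER_CUBIC))
E
```

```text
(no output)
```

View pics/c1.png

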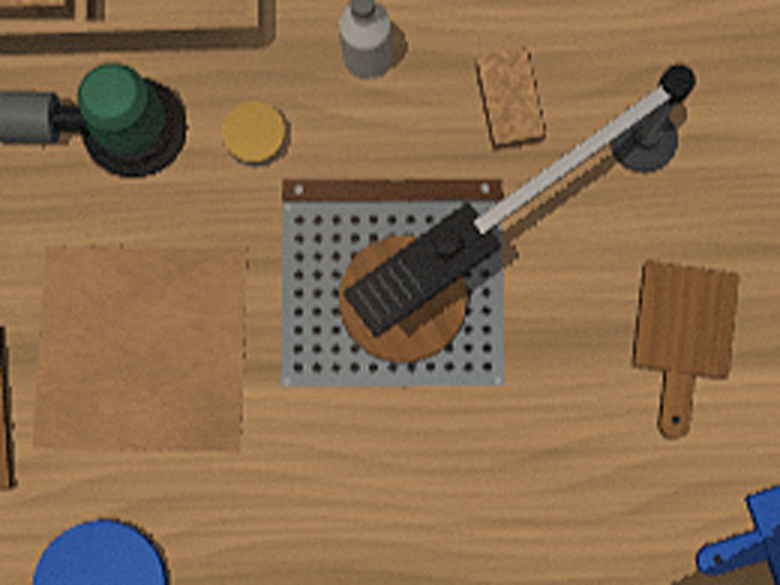

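View pics/c2.png

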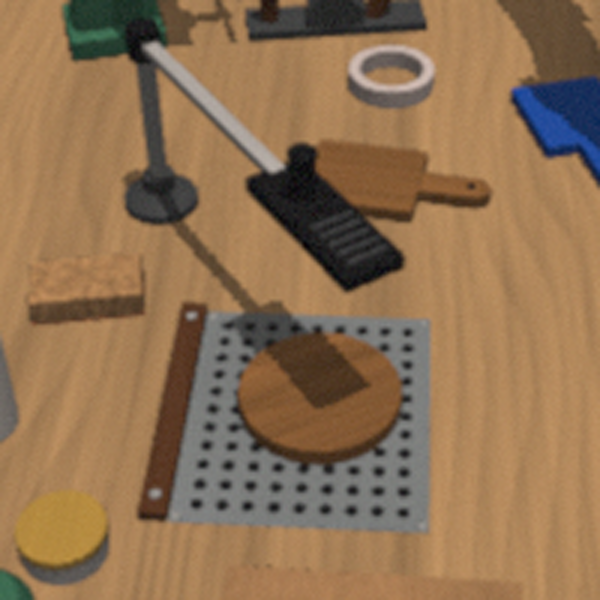

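The crop confirms both. The wooden disc on the grille is centred at crop (403,298). The wooden paddle has corners (646,261), (739,272), (727,378) and (633,366), with its handle tip at (674,438). The lamp knob is at (449,246).

```bash
cat > h.py <<'E'
from rig import *
import numpy as np, cv2
from scipy.spatial.transform import Rotation as R
def px(n,u,v,z):
    c=calibration(n); E=c["extrinsics"]; d=E[:3,:3]@np.linalg.solve(c["mtx"],[u,v,1]); o=E[:3,3]
    return o+d*(z-o[2])/d[2]
def proj(n,p):
    c=calibration(n); q=np.linalg.inv(c["extrinsics"])@np.append(p,1); q=c["mtx"]@q[:3]; return q[:2]/q[2]
def st():
    s=state(); r=R.from_quat(s["tool_rot"]); print("t",round(s["clock"],2),"tcp",s["tool_pos"].round(4),"x",r.as_matrix()[:,0].round(3),"y",r.as_matrix()[:,1].round(3),"F",s["ft_force"].round(1),"op",round(s["opening"],3)); return s
E
python3 - <<'E'
from h import *
np.set_printoptions(precision=4,suppress=True)
c1=lambda x,y,z:px("top",185+x/3,140+y/3,z)
c2=lambda x,y,z:px("side",200+x/3,150+y/3,z)
for n,x,y,z in [("gNL",282,386,0),("gNR",504,386,0),("bL",283,201,.012),("bR",503,201,.012),("p1",45,245,0),("p2",248,248,0),("p3",240,451,0),("p4",35,446,0),("round",403,298,.02),("b1",646,261,.018),("b2",739,272,.018),("b3",727,378,.018),("b4",633,366,.018),("tip",674,438,.018),("knobtop",449,243,.252),("hinge",678,82,.2),("foot",644,141,.01),("tin",255,131,.032),("cork1",477,58,.03),("cork4",495,147,.03),("cork3",545,136,.03),("blue",106,582,.02)]: print(n,c1(x,y,z))
print("side")
for n,x,y,z in [("gNR",430,320,0),("gNL",428,530,0),("knob",301,150,.252),("round",320,392,.02),("hinge",143,32,.2),("foot",162,195,.01),("b1",320,141,.018),("b2",428,152,.018),("b3",414,214,.018)]: print(n,c2(x,y,z))
st()
E
```

```text
gNL [0.4126 0.1515 0.    ]
gNR [ 0.405  -0.1058  0.    ]
bL [0.6303 0.1464 0.012 ]
bR [ 0.6224 -0.1129  0.012 ]
p1 [0.5885 0.4299 0.    ]
p2 [0.5776 0.1896 0.    ]
p3 [0.339  0.2008 0.    ]
p4 [0.3517 0.4372 0.    ]
round [0.5085 0.0082 0.02  ]
b1 [ 0.544  -0.2757  0.018 ]
b2 [ 0.5277 -0.3827  0.018 ]
b3 [ 0.4047 -0.36    0.018 ]
b4 [ 0.4217 -0.2534  0.018 ]
tip [ 0.338  -0.2951  0.018 ]
knobtop [ 0.5209 -0.0396  0.252 ]
hinge [ 0.6972 -0.2866  0.2   ]
foot [ 0.691  -0.2836  0.01  ]
tin [0.7108 0.1762 0.032 ]
cork1 [ 0.7933 -0.088   0.03  ]
cork4 [ 0.6832 -0.1049  0.03  ]
cork3 [ 0.6948 -0.1641  0.03  ]
blue [0.1965 0.349  0.02  ]
side
gNR [ 0.4071 -0.1003  0.    ]
gNL [0.413  0.1547 0.    ]
knob [ 0.5242 -0.0335  0.252 ]
round [0.5093 0.0184 0.02  ]
hinge [ 0.6979 -0.2976  0.2   ]
foot [ 0.6936 -0.277   0.01  ]
b1 [ 0.527  -0.3702  0.018 ]
b2 [ 0.4058 -0.3531  0.018 ]
b3 [ 0.4222 -0.2428  0.018 ]
t 0.1 tcp [ 0.1987 -0.6968  0.2258] x [ 0.962  0.274 -0.   ] y [ 0.274 -0.962 -0.001] F [-0.1  0.8 -0.3] op 0.999
```

```bash
cat >> h.py <<'E'
def plan(wps, step=.05, pose=None):
    """wps: (x,y,z,yaw_deg of tool y[,step]); prints calls of 5 rows"""
    s=state(); p=s["tool_pos"].copy(); M=R.from_quat(s["tool_rot"]).as_matrix(); yaw=np.degrees(np.arctan2(M[1,1],M[0,1]))
    rows=[]
    for w in wps:
        t=np.array(w[:3]); dy=(w[3]-yaw+180)%360-180; sp=w[4] if len(w)>4 else step
        n=max(1,int(np.ceil(max(np.linalg.norm(t-p)/sp,abs(dy)/9-1e-3))));p0=p.copy();y0=yaw
        for i in range(1,n+1):
            a=np.radians(yaw); Y=np.array([np.cos(a),np.sin(a),0]); Z=np.array([0,0,-1.]); X=np.cross(Y,Z)
            d=p0+(t-p0)*i/n-p; c=np.round([d@X*10,d@Y*10,d@Z*10],2); r=np.round(-(y0+dy*i/n-yaw)/90,2)
            p=p+(X*c[0]+Y*c[1]+Z*c[2])/10; yaw-=r*90; rows.append([*c,r])
    for i in range(0,len(rows),5): print([float(v)+0. for r in rows[i:i+5] for v in r])
    print("end",p.round(4),round(yaw,1))
E
python3 - <<'E'
from h import *
plan([(.199,-.697,.31,-74),(.521,-.040,.31,25),])
E
```

```text
[0.0, 0.0, -0.42, 0.0, 0.0, 0.0, -0.42, 0.0, 0.33, -0.36, 0.0, -0.07, 0.36, -0.33, 0.0, -0.08, 0.4, -0.27, 0.0, -0.07]
[0.43, -0.23, 0.0, -0.07, 0.46, -0.18, 0.0, -0.08, 0.47, -0.13, 0.0, -0.07, 0.48, -0.07, 0.0, -0.07, 0.49, -0.02, 0.0, -0.08]
[0.48, 0.05, 0.0, -0.07, 0.48, 0.1, 0.0, -0.07, 0.47, 0.14, 0.0, -0.08, 0.44, 0.21, 0.0, -0.07, 0.42, 0.25, 0.0, -0.07]
[0.38, 0.3, 0.0, -0.08, 0.35, 0.34, 0.0, -0.07]
end [ 0.5206 -0.0399  0.3098] 24.9
```

{"fn": "carry_out", "kwargs": {"commands": [0, 0, -0.42, 0, 0, 0, -0.42, 0, 0.33, -0.36, 0, -0.07, 0.36, -0.33, 0, -0.08, 0.4, -0.27, 0, -0.07], "fingers": 0.6, "grip_force": 10}}

```text
clock: 0.72
tool_pos: [0.2635, -0.5646, 0.3104]
tool_rot: [0.951, 0.308, -0.0, -0.0]
ft_force: [-0.0, -0.6, -0.3]
opening: 0.606
finger_force: 0.0
```

{"fn": "carry_out", "kwargs": {"commands": [0.43, -0.23, 0, -0.07, 0.46, -0.18, 0, -0.08, 0.47, -0.13, 0, -0.07, 0.48, -0.07, 0, -0.07, 0.49, -0.02, 0, -0.08]}}

```text
clock: 1.35
tool_pos: [0.3707, -0.345, 0.3105]
tool_rot: [0.823, 0.568, -0.0, -0.0]
ft_force: [1.0, 0.2, 0.2]
opening: 0.595
finger_force: 0.0
```

{"fn": "carry_out", "kwargs": {"commands": [0.48, 0.05, 0, -0.07, 0.48, 0.1, 0, -0.07, 0.47, 0.14, 0, -0.08, 0.44, 0.21, 0, -0.07, 0.42, 0.25, 0, -0.07]}}

```text
clock: 1.98
tool_pos: [0.4781, -0.1261, 0.3105]
tool_rot: [0.632, 0.775, -0.0, -0.0]
ft_force: [0.9, 0.1, -0.6]
opening: 0.602
finger_force: 0.0
```

{"fn": "carry_out", "kwargs": {"commands": [0.38, 0.3, 0, -0.08, 0.35, 0.34, 0, -0.07, 0, 0, 0, 0]}}

```text
clock: 2.35
tool_pos: [0.5217, -0.0366, 0.3105]
tool_rot: [0.535, 0.845, 0.001, -0.0]
ft_force: [-0.2, -1.5, -0.0]
opening: 0.598
finger_force: 0.0
```

```bash
python3 - <<'E'
from h import *
st()
a=capture("side");cv2.imwrite("pics/s1.png",a)
cv2.imwrite("pics/s1c.png",cv2.resize(a[100:300,200:400],None,fx=3,fy=3,interpolation=cv2.INTER_CUBIC))
plan([(.521,-.039,.26,33),(.521,-.039,.226,33,.02)])
E
```

```text
t 2.35 tcp [ 0.5217 -0.0366  0.3105] x [-0.427  0.904  0.002] y [0.904 0.427 0.001] F [-0.2 -1.5 -0. ] op 0.598
[0.0, 0.0, 0.25, -0.04, 0.0, 0.0, 0.25, -0.05, 0.0, 0.0, 0.17, 0.0, 0.0, 0.0, 0.17, 0.0]
end [ 0.5208 -0.039   0.2262] 33.2
```

View pics/s1c.png

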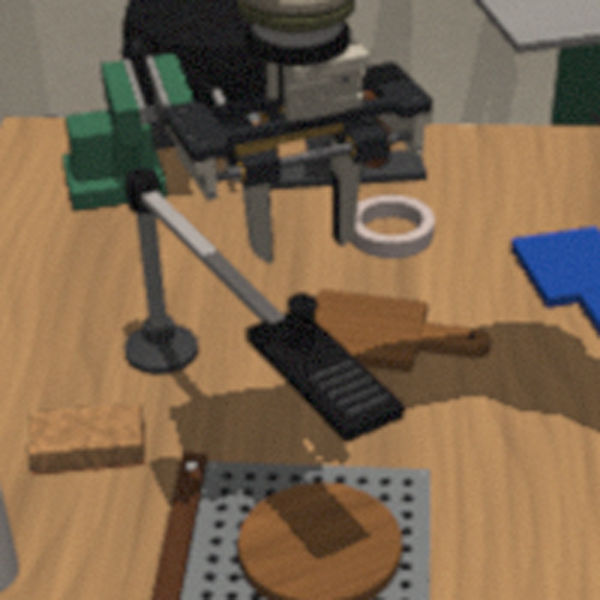

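The open fingertips (crop 262,255 and 345,240) straddle the knob at (301,302) from above. I'll lower, then push along the arc.

{"fn": "carry_out", "kwargs": {"commands": [0, 0, 0.25, -0.04, 0, 0, 0.25, -0.05, 0, 0, 0.17, 0, 0, 0, 0.17, 0, 0, 0, 0, 0]}}

```text
clock: 3.02
tool_pos: [0.5202, -0.0407, 0.2256]
tool_rot: [0.478, 0.879, -0.0, -0.001]
ft_force: [0.4, 0.4, -0.7]
opening: 0.602
finger_force: 0.0
```

{"fn": "carry_out", "kwargs": {"commands": [0, 0, 0, 0, 0, 0, 0, 0], "fingers": 0.35}}

```text
clock: 3.28
tool_pos: [0.5211, -0.0402, 0.2273]
tool_rot: [0.477, 0.879, 0.0, 0.001]
ft_force: [0.3, -0.4, 0.3]
opening: 0.437
finger_force: 0.0
```

```bash
python3 - <<'E'
from h import *
st()
H=np.array([.6974,-.290]);w=[]
for d in (29,23,17,11,5,1):
    a=np.radians(d); k=H+.3*np.array([-np.sin(a),np.cos(a)]); w.append((*k,.226,d,.03)); print(d,k.round(4))
plan(w)
E
```

```text
t 3.27 tcp [ 0.5211 -0.0402  0.2273] x [-0.545  0.839 -0.001] y [0.839 0.545 0.001] F [ 0.3 -0.4  0.3] op 0.437
29 [ 0.552  -0.0276]
23 [ 0.5802 -0.0138]
17 [ 0.6097 -0.0031]
11 [0.6402 0.0045]
5 [0.6713 0.0089]
1 [0.6922 0.01  ]
[-0.03, 0.16, 0.01, 0.02, -0.03, 0.17, 0.0, 0.02, -0.01, 0.16, 0.0, 0.04, 0.0, 0.15, 0.0, 0.03, -0.01, 0.16, 0.0, 0.03]
[0.0, 0.15, 0.0, 0.04, -0.01, 0.16, 0.0, 0.03, 0.01, 0.16, 0.0, 0.03, -0.01, 0.16, 0.0, 0.04, 0.0, 0.15, 0.0, 0.03]
[-0.01, 0.21, 0.0, 0.05]
end [0.692  0.01   0.2263] 0.6
```

{"fn": "carry_out", "kwargs": {"commands": [-0.03, 0.16, 0, 0.02, -0.03, 0.17, 0, 0.02, -0.01, 0.16, 0, 0.04, 0, 0.15, 0, 0.03, -0.01, 0.16, 0, 0.03]}}

```text
clock: 3.9
tool_pos: [0.5953, -0.0087, 0.2271]
tool_rot: [0.571, 0.821, -0.0, 0.0]
ft_force: [-1.3, 0.5, 1.2]
opening: 0.353
finger_force: 0.4
```

{"fn": "carry_out", "kwargs": {"commands": [0, 0.15, 0, 0.04, -0.01, 0.16, 0, 0.03, 0.01, 0.16, 0, 0.03, -0.01, 0.16, 0, 0.04, 0, 0.15, 0, 0.03]}}

```text
clock: 4.53
tool_pos: [0.6711, 0.0091, 0.2271]
tool_rot: [0.676, 0.737, 0.0, 0.0]
ft_force: [-1.3, -0.9, 0.0]
opening: 0.351
finger_force: 0.4
```

{"fn": "carry_out", "kwargs": {"commands": [0, 0.1, 0, 0.02, 0, 0.1, 0, 0.03, 0, 0, 0, 0]}}

```text
clock: 4.9
tool_pos: [0.6911, 0.0106, 0.2266]
tool_rot: [0.704, 0.711, 0.0, 0.0]
ft_force: [0.3, 0.4, 0.0]
opening: 0.348
finger_force: 0.0
```

```bash
python3 - <<'E'
from h import *
st()
cv2.imwrite("pics/s2.png",np.hstack([cv2.resize(capture(n)[a:a+160,b:b+160],(400,400),interpolation=cv2.INTER_CUBIC) for n,a,b in(("side",150,180),("top",120,270))]))
E
```

```text
t 4.9 tcp [0.6911 0.0106 0.2266] x [-0.01  1.    0.  ] y [1.   0.01 0.  ] F [0.3 0.4 0. ] op 0.348
```

View pics/s2.png

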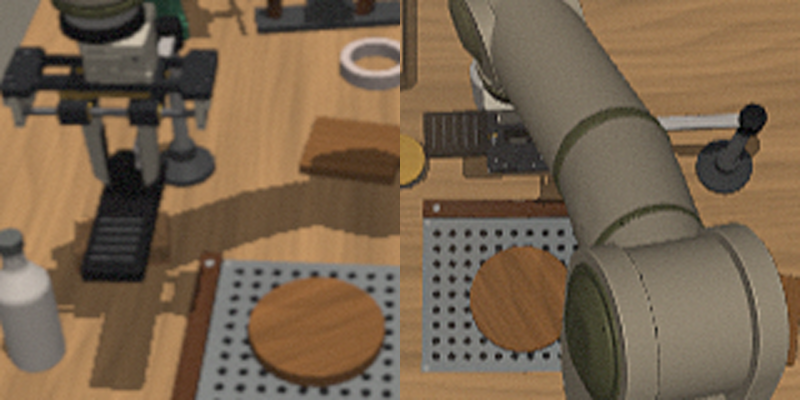

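The knob is between the fingers and the lamp head has swung behind the batten (side crop 125,230). I'll creep to the stop.

{"fn": "carry_out", "kwargs": {"commands": [0, 0.06, 0, 0.01, 0, 0.05, 0, 0, 0, 0.04, 0, 0, 0, 0.04, 0, 0]}}

```text
clock: 5.5
tool_pos: [0.706, 0.0106, 0.2261]
tool_rot: [0.709, 0.706, -0.003, -0.003]
ft_force: [-20.7, -0.8, 11.4]
opening: 0.354
finger_force: 10.0
```

{"fn": "carry_out", "kwargs": {"commands": [0, 0.02, 0, 0, 0, 0.02, 0, 0]}}

```text
clock: 5.75
tool_pos: [0.7085, 0.0105, 0.2261]
tool_rot: [0.709, 0.706, -0.004, -0.003]
ft_force: [-20.1, -0.6, 11.1]
opening: 0.412
finger_force: 10.0
```

At the stop (20 N). I'll back off to centre on the knob, open and rise.

{"fn": "carry_out", "kwargs": {"commands": [0, -0.05, 0, 0, 0, -0.05, 0, 0, 0, 0, 0, 0], "fingers": 0.6}}

```text
clock: 6.12
tool_pos: [0.7036, 0.0104, 0.2267]
tool_rot: [0.709, 0.705, 0.0, 0.0]
ft_force: [-0.4, -0.3, 0.1]
opening: 0.594
finger_force: 0.0
```

{"fn": "carry_out", "kwargs": {"commands": [0, 0, -0.3, 0, 0, 0, -0.3, 0, 0, 0, -0.3, 0, 0, 0, 0, 0]}}

```text
clock: 6.62
tool_pos: [0.7049, 0.0108, 0.3192]
tool_rot: [0.709, 0.705, 0.002, 0.002]
ft_force: [-0.1, -0.1, -0.9]
opening: 0.599
finger_force: 0.0
```

```bash
python3 - <<'E'
from h import *
st()
plan([(.523,-.087,.31,8.5),(.523,-.087,.05,8.5,.05),(.523,-.087,.014,8.5,.02)])
E
```

```text
t 6.62 tcp [0.7049 0.0108 0.3192] x [0.005 1.    0.   ] y [ 1.    -0.005  0.005] F [-0.1 -0.1 -0.9] op 0.599
[-0.2, -0.36, 0.02, -0.02, -0.18, -0.37, 0.02, -0.02, -0.18, -0.38, 0.02, -0.02, -0.16, -0.38, 0.01, -0.02, -0.15, -0.38, 0.02, -0.02]
[0.0, 0.0, 0.43, 0.0, 0.0, 0.0, 0.44, 0.0, 0.0, 0.0, 0.43, 0.0, 0.0, 0.0, 0.43, 0.0, 0.0, 0.0, 0.44, 0.0]
[0.0, 0.0, 0.43, 0.0, 0.0, 0.0, 0.18, 0.0, 0.0, 0.0, 0.18, 0.0]
end [ 0.5231 -0.0869  0.0142] 8.7
```

{"fn": "carry_out", "kwargs": {"commands": [-0.2, -0.36, 0.02, -0.02, -0.18, -0.37, 0.02, -0.02, -0.18, -0.38, 0.02, -0.02, -0.16, -0.38, 0.01, -0.02, -0.15, -0.38, 0.02, -0.02], "fingers": 1}}

```text
clock: 7.25
tool_pos: [0.5203, -0.088, 0.3066]
tool_rot: [0.651, 0.759, -0.0, -0.0]
ft_force: [0.4, -1.3, 0.1]
opening: 0.993
finger_force: 0.0
```

```bash
python3 - <<'E'
from h import *
st()
a=capture("top")
cv2.imwrite("pics/t3.png",cv2.resize(a[140:335,185:445],None,fx=3,fy=3,interpolation=cv2.INTER_CUBIC))
E
```

```text
t 7.25 tcp [ 0.5203 -0.088   0.3066] x [-0.152  0.988  0.   ] y [ 0.988  0.152 -0.001] F [ 0.4 -1.3  0.1] op 0.993
```

View pics/t3.png

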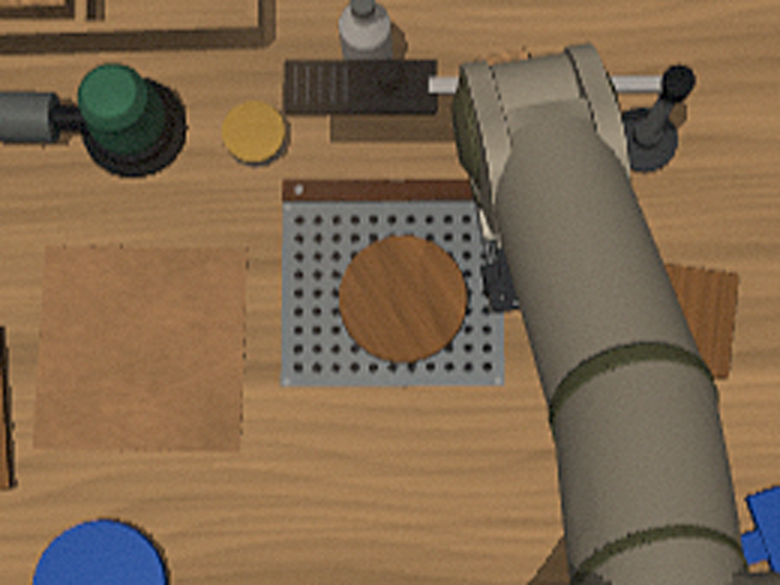

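The lamp is parked at its stop, level with the batten (head crop 360,88), and the disc is unmoved at (403,298). I'll descend and push.

{"fn": "carry_out", "kwargs": {"commands": [0, 0.03, 0.43, 0, 0, 0, 0.44, 0, 0, 0, 0.43, 0, 0, 0, 0.43, 0, 0, 0, 0.44, 0]}}

```text
clock: 7.92
tool_pos: [0.5245, -0.0867, 0.0886]
tool_rot: [0.651, 0.759, 0.0, -0.0]
ft_force: [0.4, 0.5, -0.4]
opening: 1.001
finger_force: 0.0
```

{"fn": "carry_out", "kwargs": {"commands": [0, 0, 0.4, 0, 0, 0, 0.18, 0, 0, 0, 0.17, 0, 0, 0, 0, 0]}}

```text
clock: 8.43
tool_pos: [0.5237, -0.0864, 0.014]
tool_rot: [0.651, 0.759, -0.001, -0.001]
ft_force: [0.8, -0.3, 0.4]
opening: 1.002
finger_force: 0.0
```

```bash
python3 - <<'E'
from h import *
st()
plan([(.518,-.056,.014,8.5,.008),(.4755,.235,.014,8.5,.022)])
E
```

```text
t 8.43 tcp [ 0.5237 -0.0864  0.014 ] x [-0.152  0.988  0.001] y [ 0.988  0.152 -0.003] F [ 0.8 -0.3  0.4] op 1.002
[0.08, 0.0, 0.0, 0.0, 0.07, -0.01, 0.0, 0.0, 0.08, 0.0, 0.0, 0.0, 0.08, 0.0, 0.0, 0.0, 0.21, 0.0, 0.0, 0.0]
[0.21, 0.0, 0.0, 0.0, 0.21, 0.0, 0.0, 0.0, 0.21, 0.01, 0.0, 0.0, 0.21, 0.0, 0.0, 0.0, 0.21, 0.0, 0.0, 0.0]
[0.21, 0.0, 0.0, 0.0, 0.21, 0.0, 0.0, 0.0, 0.21, 0.0, 0.0, 0.0, 0.21, 0.01, 0.0, 0.0, 0.21, 0.0, 0.0, 0.0]
[0.21, 0.0, 0.0, 0.0, 0.21, 0.0, 0.0, 0.0, 0.21, 0.0, 0.0, 0.0]
end [0.4753 0.235  0.014 ] 8.7
```

{"fn": "carry_out", "kwargs": {"commands": [0.08, 0, 0, 0, 0.07, 0, 0, 0, 0.08, 0, 0, 0, 0.08, 0, 0, 0, 0.15, 0, 0, 0]}}

```text
clock: 9.05
tool_pos: [0.5177, -0.0414, 0.0158]
tool_rot: [0.652, 0.758, -0.0, 0.0]
ft_force: [-0.1, -3.0, 2.4]
opening: 0.999
finger_force: 1.2
```

{"fn": "carry_out", "kwargs": {"commands": [0.2, 0, 0, 0, 0.2, 0, 0, 0, 0.2, 0, 0, 0, 0.2, 0, 0, 0, 0.2, 0, 0, 0]}}

```text
clock: 9.68
tool_pos: [0.5022, 0.0583, 0.0158]
tool_rot: [0.651, 0.759, -0.0, 0.0]
ft_force: [1.2, -2.5, 1.9]
opening: 1.0
finger_force: 1.5
```

{"fn": "carry_out", "kwargs": {"commands": [0.2, 0, 0, 0, 0.2, 0, 0, 0, 0.2, 0, 0, 0, 0.2, 0, 0, 0, 0.2, 0, 0, 0]}}

```text
clock: 10.3
tool_pos: [0.4868, 0.157, 0.0157]
tool_rot: [0.651, 0.759, -0.0, 0.0]
ft_force: [1.1, -3.3, 2.6]
opening: 0.998
finger_force: 1.6
```

{"fn": "carry_out", "kwargs": {"commands": [0.16, 0, 0, 0, 0.12, 0, 0, 0, 0.08, 0, 0, 0, 0.04, 0, 0, 0, 0, 0, 0, 0]}}

```text
clock: 10.92
tool_pos: [0.4813, 0.1962, 0.0155]
tool_rot: [0.651, 0.759, 0.0, -0.0]
ft_force: [-0.2, -0.0, 0.6]
opening: 1.0
finger_force: 0.6
```

```bash
python3 - <<'E'
from h import *
st()
a=np.vstack([cv2.resize(capture("top")[190:340,180:380],(800,600),interpolation=cv2.INTER_CUBIC)])
cv2.imwrite("pics/t4.png",a)
E
```

```text
t 10.93 tcp [0.4813 0.1962 0.0155] x [-0.152  0.988  0.   ] y [0.988 0.152 0.   ] F [-0.2 -0.   0.6] op 1.0
```

View pics/t4.png

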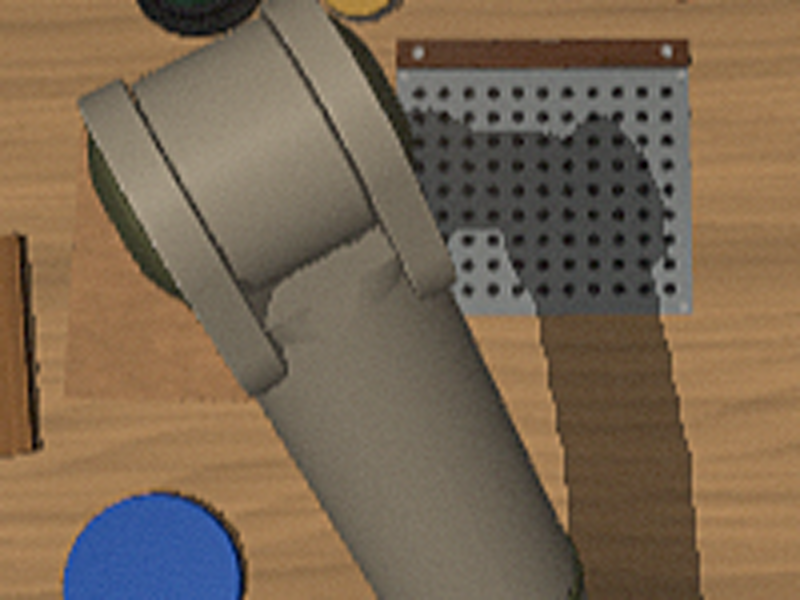

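The arm hides the disc, as expected. I'll push the remaining 53 mm, then back off and look.

{"fn": "carry_out", "kwargs": {"commands": [0.15, 0, 0, 0, 0.15, 0, 0, 0, 0.12, 0.01, 0, 0, 0.07, 0, 0, 0, 0.04, 0, 0, 0]}}

```text
clock: 11.6
tool_pos: [0.4741, 0.249, 0.0155]
tool_rot: [0.651, 0.759, -0.0, -0.0]
ft_force: [0.8, -0.8, 0.2]
opening: 1.0
finger_force: 0.8
```

{"fn": "carry_out", "kwargs": {"commands": [0, 0, 0, 0, -0.1, 0, 0, 0, -0.3, 0, 0, 0, 0, 0, -0.3, 0, 0, 0, -0.4, 0]}}

```text
clock: 12.22
tool_pos: [0.48, 0.2071, 0.0856]
tool_rot: [0.652, 0.758, -0.001, -0.0]
ft_force: [1.4, 1.3, 0.3]
opening: 0.995
finger_force: 0.0
```

```bash
python3 - <<'E'
from h import *
st()
plan([(.44,.12,.2,10),(.381,-.301,.2,-100)])
E
```

```text
t 12.22 tcp [0.48   0.2071 0.0856] x [-0.15   0.989 -0.001] y [ 0.989  0.15  -0.002] F [1.4 1.3 0.3] op 0.995
[-0.27, -0.18, -0.38, -0.01, -0.26, -0.17, -0.38, 0.0, -0.27, -0.18, -0.38, -0.01, -0.31, -0.1, 0.0, 0.09, -0.32, -0.06, 0.0, 0.1]
[-0.33, -0.01, 0.0, 0.09, -0.32, 0.04, 0.0, 0.1, -0.32, 0.09, 0.0, 0.09, -0.3, 0.13, 0.0, 0.1, -0.27, 0.18, 0.0, 0.09]
[-0.25, 0.21, 0.0, 0.1, -0.21, 0.25, 0.0, 0.09, -0.17, 0.28, 0.0, 0.09, -0.14, 0.3, 0.0, 0.1, -0.08, 0.31, 0.0, 0.09]
[-0.04, 0.33, 0.0, 0.1]
end [ 0.3808 -0.3013  0.1996] -100.3
```

```bash
python3 - <<'E'
from h import *
plan([(.48,.12,.2,10),(.47,-.08,.2,-40),(.381,-.301,.2,-100)])
E
```

```text
[-0.29, -0.04, -0.38, -0.01, -0.28, -0.05, -0.38, 0.0, -0.29, -0.05, -0.38, -0.01, -0.32, -0.08, 0.0, 0.09, -0.34, -0.03, 0.0, 0.1]
[-0.33, 0.03, 0.0, 0.09, -0.33, 0.06, 0.0, 0.09, -0.31, 0.12, 0.0, 0.1, -0.29, 0.16, 0.0, 0.09, -0.32, 0.11, 0.0, 0.1]
[-0.31, 0.15, 0.0, 0.09, -0.28, 0.2, 0.0, 0.1, -0.24, 0.23, 0.0, 0.09, -0.21, 0.27, 0.0, 0.1, -0.16, 0.3, 0.0, 0.09]
[-0.12, 0.32, 0.0, 0.1]
end [ 0.3813 -0.3011  0.1996] -100.3
```

{"fn": "carry_out", "kwargs": {"commands": [-0.29, -0.04, -0.38, -0.01, -0.28, -0.05, -0.38, 0, -0.29, -0.05, -0.38, -0.01, -0.32, -0.08, 0, 0.09, -0.34, -0.03, 0, 0.1]}}

```text
clock: 12.85
tool_pos: [0.4768, 0.0525, 0.2003]
tool_rot: [0.749, 0.663, 0.001, 0.001]
ft_force: [0.8, 0.2, 0.1]
opening: 0.999
finger_force: 0.0
```

{"fn": "carry_out", "kwargs": {"commands": [-0.33, 0.03, 0, 0.09, -0.33, 0.06, 0, 0.09, -0.31, 0.12, 0, 0.1, -0.29, 0.16, 0, 0.09, -0.32, 0.11, 0, 0.1]}}

```text
clock: 13.48
tool_pos: [0.4585, -0.1119, 0.1996]
tool_rot: [0.937, 0.348, 0.0, 0.0]
ft_force: [-0.5, 0.4, 0.1]
opening: 1.003
finger_force: 0.0
```

{"fn": "carry_out", "kwargs": {"commands": [-0.31, 0.15, 0, 0.09, -0.28, 0.2, 0, 0.1, -0.24, 0.23, 0, 0.09, -0.21, 0.27, 0, 0.1, -0.16, 0.3, 0, 0.09]}}

```text
clock: 14.1
tool_pos: [0.3937, -0.2693, 0.1997]
tool_rot: [1.0, -0.013, 0.0, 0.0]
ft_force: [0.3, 0.6, -0.5]
opening: 1.001
finger_force: 0.0
```

{"fn": "carry_out", "kwargs": {"commands": [-0.12, 0.32, 0, 0.1, 0, 0, 0, 0], "fingers": 0.75}}

```text
clock: 14.35
tool_pos: [0.3805, -0.302, 0.1997]
tool_rot: [0.996, -0.092, -0.0, 0.001]
ft_force: [-0.3, 0.1, 0.6]
opening: 0.834
finger_force: 0.0
```

```bash
python3 - <<'E'
from h import *
st()
a=capture("top")[195:315,185:345]; b=capture("side")
cv2.imwrite("pics/t5.png",np.vstack([cv2.resize(a,(640,480),interpolation=cv2.INTER_CUBIC)[:400]]))
a=cv2.resize(a[20:120,:100],(400,400),interpolation=cv2.INTER_CUBIC)   # top: u=185+x/4, v=215+y/4
b=cv2.resize(b[150:250,290:390],(400,400),interpolation=cv2.INTER_CUBIC) # side: u=290+x/4, v=150+y/4
cv2.imwrite("pics/t5.png",np.hstack([a,b]))
plan([(.381,-.301,.06,-100.4,.04),(.381,-.301,.016,-100.4,.02)])
E
```

```text
t 14.35 tcp [ 0.3805 -0.302   0.1997] x [ 0.983 -0.183 -0.   ] y [-0.183 -0.983  0.001] F [-0.3  0.1  0.6] op 0.834
[0.0, 0.0, 0.35, 0.0, 0.0, 0.01, 0.35, 0.0, 0.0, 0.0, 0.35, 0.0, -0.01, 0.01, 0.35, 0.0, 0.0, 0.0, 0.15, 0.0]
[0.0, 0.0, 0.14, 0.0, 0.0, 0.0, 0.15, 0.0]
end [ 0.3804 -0.3014  0.0155] -100.2
```

View pics/t5.png

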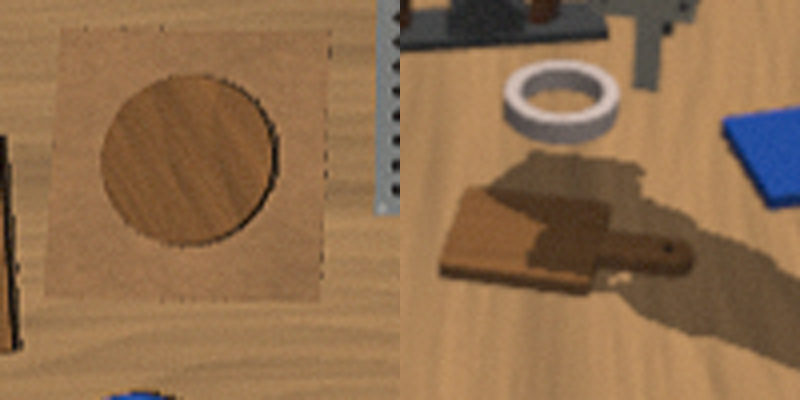

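The round board sits centred on the paper: disc crop (188,158) against the paper's middle (189,164), about 4 mm after parallax. The paddle is untouched, with its handle under the gripper. I'll descend and grip.

{"fn": "carry_out", "kwargs": {"commands": [0, 0, 0.35, 0, 0, 0, 0.35, 0, 0, 0, 0.35, 0, 0, 0, 0.35, 0, 0, 0, 0.2, 0]}}

```text
clock: 15.08
tool_pos: [0.3824, -0.298, 0.0381]
tool_rot: [0.996, -0.087, -0.001, -0.001]
ft_force: [-0.2, 0.5, -0.2]
opening: 0.75
finger_force: 0.0
```

{"fn": "carry_out", "kwargs": {"commands": [0, 0, 0.15, 0, 0, 0, 0.12, 0, 0, 0, 0, 0]}}

```text
clock: 15.45
tool_pos: [0.3824, -0.2991, 0.0122]
tool_rot: [0.996, -0.088, -0.0, -0.0]
ft_force: [-0.5, 0.3, 0.7]
opening: 0.748
finger_force: 0.0
```

{"fn": "carry_out", "kwargs": {"commands": [0, 0, 0, 0, 0, 0, 0, 0, 0, 0, 0, 0, 0, 0, 0, 0, 0, 0, 0, 0], "fingers": 0.2, "grip_force": 15}}

```text
clock: 16.08
tool_pos: [0.3825, -0.2996, 0.0128]
tool_rot: [0.996, -0.089, 0.0, 0.0]
ft_force: [-0.2, -0.1, 4.6]
opening: 0.364
finger_force: 15.0
```

```bash
python3 - <<'E'
from h import *
print(px("top",232,254.5,.02), np.mean([px("top",185+x/4,215+y/4,0) for x,y in((62,29),(331,31),(320,301),(43,297))],0))
s=st(); z=s["tool_pos"][2]
plan([(.45,.0215,z,-91.7,.02)])
E
```

```text
[0.46439549 0.3113983  0.02      ] [4.63153669e-01 3.14646220e-01 5.55111512e-17]
t 16.07 tcp [ 0.3825 -0.2996  0.0128] x [ 0.984 -0.177  0.   ] y [-0.177 -0.984  0.   ] F [-0.2 -0.1  4.6] op 0.364
[0.01, -0.19, 0.0, -0.01, 0.0, -0.2, 0.0, 0.0, 0.01, -0.19, 0.0, -0.01, 0.01, -0.19, 0.0, 0.0, 0.02, -0.19, 0.0, -0.01]
[0.01, -0.2, 0.0, 0.0, 0.02, -0.19, 0.0, -0.01, 0.01, -0.19, 0.0, 0.0, 0.02, -0.19, 0.0, -0.01, 0.02, -0.2, 0.0, -0.01]
[0.03, -0.19, 0.0, 0.0, 0.02, -0.19, 0.0, -0.01, 0.03, -0.19, 0.0, 0.0, 0.02, -0.19, 0.0, -0.01, 0.03, -0.19, 0.0, 0.0]
[0.03, -0.19, 0.0, -0.01, 0.04, -0.19, 0.0, 0.0]
end [0.4505 0.0213 0.0128] -92.1
```

Gripped at 34 mm, which is the handle width. I'll slide to a standoff before the batten.

{"fn": "carry_out", "kwargs": {"commands": [0, -0.1, 0, 0, 0.01, -0.19, 0, -0.01, 0.01, -0.2, 0, 0, 0.01, -0.19, 0, -0.01, 0.02, -0.19, 0, -0.01]}}

```text
clock: 16.7
tool_pos: [0.4014, -0.215, 0.0128]
tool_rot: [0.998, -0.066, 0.0, 0.001]
ft_force: [-1.9, -3.9, 3.4]
opening: 0.364
finger_force: 15.0
```

{"fn": "carry_out", "kwargs": {"commands": [0.01, -0.2, 0, 0, 0.02, -0.19, 0, -0.01, 0.01, -0.19, 0, 0, 0.02, -0.19, 0, -0.01, 0.02, -0.2, 0, -0.01]}}

```text
clock: 17.32
tool_pos: [0.421, -0.1188, 0.0133]
tool_rot: [0.999, -0.041, -0.001, -0.0]
ft_force: [0.4, -1.1, -1.7]
opening: 0.363
finger_force: 15.0
```

{"fn": "carry_out", "kwargs": {"commands": [0.03, -0.19, 0, 0, 0.02, -0.19, 0, -0.01, 0.03, -0.19, 0, 0, 0.02, -0.19, 0, -0.01, 0.03, -0.19, 0, 0]}}

```text
clock: 17.95
tool_pos: [0.4406, -0.025, 0.0133]
tool_rot: [1.0, -0.026, -0.001, -0.0]
ft_force: [-0.3, -0.7, -1.5]
opening: 0.364
finger_force: 15.0
```

{"fn": "carry_out", "kwargs": {"commands": [0.03, -0.18, 0, -0.01, 0.04, -0.14, 0, 0, 0, -0.08, 0, 0, 0, -0.04, 0, 0, 0, 0, 0, 0]}}

```text
clock: 18.58
tool_pos: [0.4496, 0.0177, 0.0135]
tool_rot: [1.0, -0.018, -0.001, -0.0]
ft_force: [-1.4, 1.4, -1.1]
opening: 0.368
finger_force: 15.0
```

```bash
python3 - <<'E'
from h import *
s=st(); z=s["tool_pos"][2]
plan([(.46,.0218,z,-91.7,.005)])
E
```

```text
t 18.57 tcp [0.4496 0.0177 0.0135] x [ 0.999 -0.036 -0.003] y [-0.036 -0.999 -0.001] F [-1.4  1.4 -1.1] op 0.368
[0.03, -0.01, 0.0, 0.0, 0.04, -0.02, 0.0, 0.0, 0.03, -0.01, 0.0, 0.0]
end [0.4597 0.0214 0.0135] -92.1
```

{"fn": "carry_out", "kwargs": {"commands": [0, -0.02, 0.01, 0, 0.03, -0.02, 0, 0, 0.04, 0, 0, 0, 0.03, 0, 0, 0]}}

```text
clock: 19.08
tool_pos: [0.4566, 0.0206, 0.0128]
tool_rot: [1.0, -0.019, -0.004, -0.001]
ft_force: [-10.3, -0.5, 12.6]
opening: 0.363
finger_force: 15.0
```

{"fn": "carry_out", "kwargs": {"commands": [0.03, 0, 0, 0, 0.02, 0, 0, 0, 0.02, 0, 0, 0]}}

```text
clock: 19.45
tool_pos: [0.4632, 0.0206, 0.0128]
tool_rot: [1.0, -0.019, -0.004, -0.001]
ft_force: [-10.9, 0.1, 12.9]
opening: 0.361
finger_force: 15.0
```

```bash
python3 - <<'E'
from h import *
st(); b=capture("side"); cv2.imwrite("pics/s6.png",b)
for y in (-.02,.02,.06):
    print(y)
    for z in (.018,):
        print([(round(x,3),*map(int,cv2.getRectSubPix(b,(1,1),tuple(map(float,proj("side",(x,y,z)))))[0,0])) for x in np.arange(.585,.665,.004)])
E
```

```text
t 19.45 tcp [0.4632 0.0206 0.0128] x [ 0.999 -0.038 -0.008] y [-0.038 -0.999 -0.002] F [-10.9   0.1  12.9] op 0.361
-0.02
[(np.float64(0.585), 52, 90, 134), (np.float64(0.589), 54, 91, 134), (np.float64(0.593), 54, 91, 134), (np.float64(0.597), 56, 93, 137), (np.float64(0.601), 51, 90, 133), (np.float64(0.605), 55, 93, 135), (np.float64(0.609), 54, 92, 135), (np.float64(0.613), 49, 89, 135), (np.float64(0.617), 66, 94, 131), (np.float64(0.621), 110, 115, 120), (np.float64(0.625), 98, 101, 102), (np.float64(0.629), 48, 59, 83), (np.float64(0.633), 31, 52, 86), (np.float64(0.637), 36, 56, 91), (np.float64(0.641), 39, 60, 95), (np.float64(0.645), 36, 58, 95), (np.float64(0.649), 42, 65, 100), (np.float64(0.653), 71, 106, 138), (np.float64(0.657), 92, 134, 176), (np.float64(0.661), 91, 137, 179), (np.float64(0.665), 92, 136, 179)]
0.02
[(np.float64(0.585), 54, 92, 136), (np.float64(0.589), 52, 91, 133), (np.float64(0.593), 53, 91, 135), (np.float64(0.597), 52, 92, 135), (np.float64(0.601), 51, 92, 136), (np.float64(0.605), 51, 91, 135), (np.float64(0.609), 51, 91, 136), (np.float64(0.613
[... 477 characters left out ...]
0.585), 57, 98, 143), (np.float64(0.589), 53, 93, 142), (np.float64(0.593), 50, 94, 140), (np.float64(0.597), 53, 95, 139), (np.float64(0.601), 55, 96, 141), (np.float64(0.605), 52, 92, 137), (np.float64(0.609), 55, 95, 137), (np.float64(0.613), 53, 94, 136), (np.float64(0.617), 53, 92, 136), (np.float64(0.621), 68, 96, 132), (np.float64(0.625), 110, 116, 123), (np.float64(0.629), 69, 77, 91), (np.float64(0.633), 36, 56, 90), (np.float64(0.637), 41, 60, 95), (np.float64(0.641), 37, 59, 94), (np.float64(0.645), 39, 59, 96), (np.float64(0.649), 35, 57, 91), (np.float64(0.653), 52, 79, 113), (np.float64(0.657), 84, 125, 164), (np.float64(0.661), 92, 135, 176), (np.float64(0.665), 93, 138, 180)]
```

A gap of about 8 mm remains, and the load is just down-pressure friction. I'll ease up 0.5 mm, trim the yaw, and advance.

{"fn": "carry_out", "kwargs": {"commands": [0, 0, -0.005, -0.01, 0.02, 0, 0, 0, 0.02, 0, 0, 0, 0.01, 0, 0, 0, 0, 0, 0, 0]}}

```text
clock: 20.12
tool_pos: [0.4716, 0.0206, 0.0129]
tool_rot: [1.0, -0.011, -0.001, -0.0]
ft_force: [-3.6, -1.0, -1.7]
opening: 0.362
finger_force: 15.0
```

{"fn": "carry_out", "kwargs": {"commands": [0.01, 0, 0, 0, 0.01, 0, 0, 0]}}

```text
clock: 20.38
tool_pos: [0.4717, 0.0206, 0.0128]
tool_rot: [1.0, -0.011, -0.003, -0.001]
ft_force: [-10.4, -2.6, 1.8]
opening: 0.366
finger_force: 15.0
```

{"fn": "carry_out", "kwargs": {"commands": [0.01, 0, 0, 0, 0.01, 0, 0, 0]}}

```text
clock: 20.62
tool_pos: [0.4718, 0.0206, 0.0128]
tool_rot: [1.0, -0.011, -0.004, -0.001]
ft_force: [-15.5, -1.1, 6.1]
opening: 0.365
finger_force: 15.0
```

Firm contact with the batten. I'll release and press squarely on the blade's back shoulders with both open fingers.

{"fn": "carry_out", "kwargs": {"commands": [-0.03, 0, 0, 0, 0, 0, 0, 0, 0, 0, 0, 0, 0, 0, 0, 0], "fingers": 0.65}}

```text
clock: 21.12
tool_pos: [0.4738, 0.0208, 0.0131]
tool_rot: [1.0, -0.011, -0.001, -0.0]
ft_force: [0.4, 0.2, -0.1]
opening: 0.646
finger_force: 0.0
```

{"fn": "carry_out", "kwargs": {"commands": [0.08, 0, 0, 0, 0.06, 0, 0, 0, 0.04, 0, 0, 0, 0.03, 0, 0, 0]}}

```text
clock: 21.62
tool_pos: [0.4946, 0.0203, 0.0129]
tool_rot: [1.0, -0.011, -0.001, -0.0]
ft_force: [0.4, 0.2, -1.0]
opening: 0.647
finger_force: 0.0
```

{"fn": "carry_out", "kwargs": {"commands": [0.02, 0, 0, 0, 0.02, 0, 0, 0]}}

```text
clock: 21.88
tool_pos: [0.4949, 0.0203, 0.0129]
tool_rot: [1.0, -0.011, -0.004, -0.001]
ft_force: [-12.3, -0.6, 10.8]
opening: 0.651
finger_force: 6.2
```

{"fn": "carry_out", "kwargs": {"commands": [0.01, 0, 0, 0, 0.01, 0, 0, 0]}}

```text
clock: 22.12
tool_pos: [0.495, 0.0203, 0.0128]
tool_rot: [1.0, -0.011, -0.005, -0.001]
ft_force: [-14.9, -0.1, 9.8]
opening: 0.651
finger_force: 7.5
```

Seated: force rises with no motion, and the back edge at x≈0.5025 plus 0.125 equals the batten face. I'll back off, rise, and go to the knob.

{"fn": "carry_out", "kwargs": {"commands": [-0.1, 0, 0, 0, -0.1, 0, 0, 0, 0, 0, -0.3, 0, 0, 0, -0.5, 0, 0, 0, -0.5, 0]}}

```text
clock: 22.75
tool_pos: [0.4802, 0.0203, 0.1442]
tool_rot: [1.0, -0.011, -0.001, -0.0]
ft_force: [1.1, -0.7, 0.3]
opening: 0.65
finger_force: 0.0
```

{"fn": "carry_out", "kwargs": {"commands": [0, 0, -0.5, 0, 0, 0, -0.5, 0, 0, 0, -0.5, 0, 0, 0, -0.3, 0]}}

```text
clock: 23.25
tool_pos: [0.4813, 0.0202, 0.325]
tool_rot: [1.0, -0.011, 0.0, -0.001]
ft_force: [0.6, 0.2, 0.2]
opening: 0.649
finger_force: 0.0
```

```bash
python3 - <<'E'
from h import *
st(); b=capture("side"); cv2.imwrite("pics/s7.png",b)
t=capture("top"); cv2.imwrite("pics/t7.png",t)
cv2.imwrite("pics/v7.png",cv2.resize(b[215:315,255:375],None,fx=5,fy=5,interpolation=cv2.INTER_CUBIC))
plan([(.7045,.0106,.315,0,.04),(.7045,.0106,.227,0,.03)])
E
```

```text
t 23.25 tcp [0.4813 0.0202 0.325 ] x [ 1.    -0.021  0.001] y [-0.021 -1.    -0.002] F [0.6 0.2 0.2] op 0.649
[0.2, 0.0, 0.01, -0.09, 0.2, 0.04, 0.01, -0.09, 0.19, 0.06, 0.01, -0.1, 0.19, 0.09, 0.01, -0.09, 0.16, 0.11, 0.01, -0.09]
[0.15, 0.14, 0.01, -0.09, 0.13, 0.16, 0.01, -0.09, 0.1, 0.17, 0.01, -0.1, 0.08, 0.19, 0.01, -0.09, 0.05, 0.19, 0.0, -0.09]
[0.02, 0.21, 0.01, -0.09, 0.0, 0.0, 0.29, 0.0, 0.0, 0.0, 0.3, 0.0, 0.0, 0.0, 0.29, 0.0]
end [0.705  0.0108 0.2274] -0.3
```

View pics/v7.png

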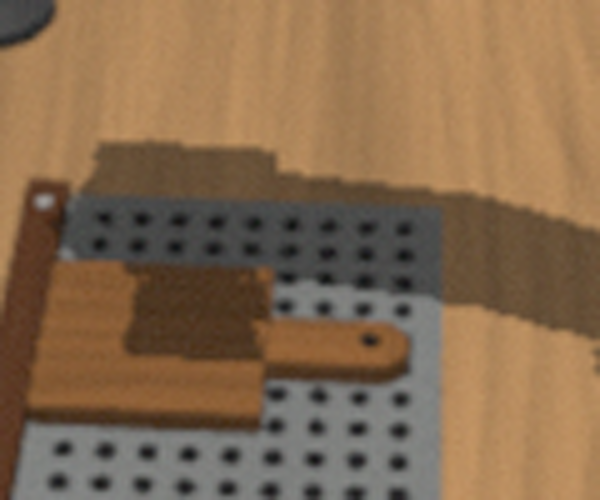

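The paddle lies on the grille with its straight end flush to the batten all along (crop x 27–57) and its handle towards the robot. Now I'll take the knob.

{"fn": "carry_out", "kwargs": {"commands": [0.2, 0, 0, -0.09, 0.2, 0.04, 0, -0.09, 0.19, 0.06, 0.01, -0.1, 0.19, 0.09, 0.01, -0.09, 0.16, 0.11, 0.01, -0.09], "fingers": 0.6}}

```text
clock: 23.98
tool_pos: [0.5818, 0.0163, 0.3184]
tool_rot: [0.938, 0.346, -0.001, -0.001]
ft_force: [-0.8, -0.6, 0.6]
opening: 0.598
finger_force: 0.0
```

{"fn": "carry_out", "kwargs": {"commands": [0.15, 0.14, 0.01, -0.09, 0.13, 0.16, 0.01, -0.09, 0.1, 0.17, 0.01, -0.1, 0.08, 0.19, 0.01, -0.09, 0.05, 0.19, 0, -0.09]}}

```text
clock: 24.6
tool_pos: [0.6828, 0.012, 0.3138]
tool_rot: [0.756, 0.655, -0.001, -0.002]
ft_force: [0.2, -0.7, 0.2]
opening: 0.6
finger_force: 0.0
```

{"fn": "carry_out", "kwargs": {"commands": [0.02, 0.21, 0.01, -0.09, 0, 0, 0, 0]}}

```text
clock: 24.85
tool_pos: [0.7039, 0.0105, 0.3127]
tool_rot: [0.709, 0.705, -0.001, -0.002]
ft_force: [-0.1, -0.5, -0.5]
opening: 0.601
finger_force: 0.0
```

```bash
python3 - <<'E'
from h import *
st(); plan([(.7045,.0106,.227,0,.03)])
E
```

```text
t 24.85 tcp [0.7039 0.0105 0.3127] x [0.006 1.    0.001] y [ 1.    -0.006 -0.003] F [-0.1 -0.5 -0.5] op 0.601
[0.0, 0.0, 0.29, 0.0, 0.0, 0.0, 0.28, 0.0, 0.0, 0.01, 0.29, 0.0]
end [0.7049 0.0105 0.2267] -0.4
```

{"fn": "carry_out", "kwargs": {"commands": [0, 0, 0.29, 0, 0, 0, 0.28, 0, 0, 0, 0.29, 0, 0, 0, 0, 0]}}

```text
clock: 25.35
tool_pos: [0.7012, 0.0111, 0.2261]
tool_rot: [0.71, 0.704, -0.002, -0.003]
ft_force: [-0.6, 0.6, 0.6]
opening: 0.601
finger_force: 0.0
```

{"fn": "carry_out", "kwargs": {"commands": [0, 0, 0, 0, 0, 0, 0, 0, 0, 0, 0, 0], "fingers": 0.34}}

```text
clock: 25.72
tool_pos: [0.7037, 0.0108, 0.2296]
tool_rot: [0.709, 0.705, 0.0, -0.0]
ft_force: [-0.3, -0.8, 0.2]
opening: 0.355
finger_force: 0.0
```

```bash
python3 - <<'E'
from h import *
s=st()
H=np.array([.6974,-.290]);w=[]
for d in (4,9,14,19,24.2):
    a=np.radians(d); k=H+.3*np.array([-np.sin(a),np.cos(a)]); w.append((*k,.226,d,.015))
plan(w)
E
```

```text
t 25.73 tcp [0.7037 0.0108 0.2296] x [0.006 1.    0.001] y [ 1.    -0.006 -0.   ] F [-0.3 -0.8  0.2] op 0.355
[-0.01, -0.14, 0.02, -0.02, 0.0, -0.13, 0.02, -0.03, -0.01, -0.13, 0.0, -0.03, 0.0, -0.13, 0.0, -0.02, 0.0, -0.13, 0.0, -0.03]
[0.0, -0.14, 0.0, -0.03, -0.01, -0.13, 0.0, -0.03, 0.0, -0.13, 0.0, -0.02, -0.01, -0.13, 0.0, -0.03, 0.0, -0.14, 0.0, -0.03]
end [ 0.5745 -0.0167  0.2256] 24.0
```

{"fn": "carry_out", "kwargs": {"commands": [-0.01, -0.14, 0.02, -0.02, 0, -0.13, 0.01, -0.03, -0.01, -0.13, 0, -0.03, 0, -0.13, 0, -0.02, 0, -0.13, 0, -0.03]}}

```text
clock: 26.35
tool_pos: [0.6367, 0.0038, 0.2258]
tool_rot: [0.633, 0.774, -0.0, -0.001]
ft_force: [1.1, -0.9, 0.6]
opening: 0.343
finger_force: 0.4
```

{"fn": "carry_out", "kwargs": {"commands": [0, -0.14, 0, -0.03, -0.01, -0.13, 0, -0.03, 0, -0.13, 0, -0.02, -0.01, -0.12, 0, -0.03, 0, -0.1, 0, -0.03]}}

```text
clock: 26.98
tool_pos: [0.5779, -0.0154, 0.2259]
tool_rot: [0.544, 0.839, -0.0, -0.001]
ft_force: [0.6, 0.3, 0.0]
opening: 0.34
finger_force: 0.4
```

{"fn": "carry_out", "kwargs": {"commands": [0, -0.05, 0, 0, 0, 0, 0, 0, 0, 0.04, 0, 0, 0, 0, 0, 0]}}

```text
clock: 27.48
tool_pos: [0.5785, -0.015, 0.2257]
tool_rot: [0.545, 0.839, -0.0, -0.001]
ft_force: [-0.3, -0.6, -0.5]
opening: 0.341
finger_force: 0.0
```

{"fn": "carry_out", "kwargs": {"commands": [0, 0, 0, 0, 0, 0, 0, 0], "fingers": 0.6}}

```text
clock: 27.72
tool_pos: [0.5779, -0.0153, 0.2257]
tool_rot: [0.545, 0.839, -0.0, -0.001]
ft_force: [-0.4, 0.1, 0.3]
opening: 0.503
finger_force: 0.0
```

{"fn": "carry_out", "kwargs": {"commands": [0, 0, -0.3, 0, 0, 0, -0.3, 0, 0, 0, -0.4, 0, 0, 0, -0.4, 0, 0, 0, 0, 0]}}

```text
clock: 28.35
tool_pos: [0.5794, -0.0158, 0.3687]
tool_rot: [0.545, 0.838, 0.002, 0.001]
ft_force: [0.1, -0.7, -0.4]
opening: 0.605
finger_force: 0.0
```

```bash
python3 - <<'E'
from h import *
st(); b=capture("side"); cv2.imwrite("pics/s8.png",b); t=capture("top"); cv2.imwrite("pics/t8.png",t)
# dark-pixel blob of the lamp head in the side view -> angle about the hinge
H=np.array([.6975,-.290])
for d in range(12,34,2):
    a=np.radians(d); u=np.array([-np.sin(a),np.cos(a)]); v=np.array([np.cos(a),np.sin(a)])
    g=[int(b[tuple(np.round(proj("side",(*(H+r*u+s*v),.208))).astype(int)[::-1])].sum()) for r in np.linspace(.27,.39,9) for s in(-.02,-.01,0,.01,.02)]
    print(d,round(np.mean(np.array(g)<190),2),int(np.mean(g)))
E
```

```text
t 28.35 tcp [ 0.5794 -0.0158  0.3687] x [-0.406  0.914 -0.   ] y [0.914 0.406 0.004] F [ 0.1 -0.7 -0.4] op 0.605
12 0.2 239
14 0.22 231
16 0.38 204
18 0.51 183
20 0.73 145
22 0.98 99
24 0.98 101
26 0.78 163
28 0.51 235
30 0.29 299
32 0.07 368
```

The lamp measures about 23°, which puts its head at (0.569, 0.014), over the blade centre (0.565, 0.018). The robot is clear, so I'm handing in.

```bash
python3 -c "
from rig import *
print(finish_job())"
```

```text
the job is handed in; nothing more can be done
None
```

The job is handed in at about 28 s: the round board is about 4 mm from the paper's centre, the paddle is flush against the batten in the middle of the grille with its handle towards the robot, and the lamp went to its stop first and is now back with its head over the paddle's blade.

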